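Seal the food tubs, largest first

TASK

Seal the three rectangular metal food tubs by gently pressing the white button on each lid fully down with the fingertips, where it stays: the largest tub first, then the middle-sized one, then the smallest. Leave the round tub's button up so that it can breathe. Do not lift or shove any tub, press lightly, and leave the bowl, jar and spatula where they are.

Things in the scene. Friction and masses are not known exactly. Their poses are not given: they have to be found in the camera images.
- tub_large: largest rectangular tub, 150 x 110 mm, loose, bare metal with a flat grey plastic lid; the lid's top is 85 mm above the tub's underside. Origin: centre of its underside; x along its long side, a 10 mm clip at each end of that side. z up.
- tub_large_top (a point): centre of the top face of the white round button (36 mm in diameter) in the middle of that tub's lid; 101 mm above the counter while the button is up, 93 mm when fully down. It moves with the button.
- tub_large_button (a joint): travel of that button in m: 0 = up (its top 16 mm above the lid), 0.008 = fully down (8 mm above the lid). It slides down at about 3 N, meets a stop at the bottom and stays down when let go; its rubber cap also gives about 0.4 mm per N and springs back, so 5 to 6 N is plenty to bring it fully down.
- tub_medium: middle-sized rectangular tub, 115 x 85 mm, loose, bare metal with a flat grey plastic lid; the lid's top is 70 mm above the tub's underside. Origin: centre of its underside; x along its long side, a 10 mm clip at each end of that side. z up.
- tub_medium_top (a point): centre of the top face of the white round button (36 mm in diameter) in the middle of that tub's lid; 86 mm above the counter while the button is up, 78 mm when fully down. It moves with the button.
- tub_medium_button (a joint): travel of that button in m: 0 = up (its top 16 mm above the lid), 0.008 = fully down (8 mm above the lid). It slides down at about 3 N, meets a stop at the bottom and stays down when let go; its rubber cap also gives about 0.4 mm per N and springs back, so 5 to 6 N is plenty to bring it fully down.
- tub_small: smallest rectangular tub, 80 x 62 mm, loose, bare metal with a flat grey plastic lid; the lid's top is 55 mm above the tub's underside. Origin: centre of its underside; x along its long side, a 10 mm clip at each end of that side. z up.
- tub_small_top (a point): centre of the top face of the white round button (36 mm in diameter) in the middle of that tub's lid; 71 mm above the counter while the button is up, 63 mm when fully down. It moves with the button.
- tub_small_button (a joint): travel of that button in m: 0 = up (its top 16 mm above the lid), 0.008 = fully down (8 mm above the lid). It slides down at about 3 N, meets a stop at the bottom and stays down when let go; its rubber cap also gives about 0.4 mm per N and springs back, so 5 to 6 N is plenty to bring it fully down.
- tub_round: round tub, 100 mm in diameter, loose, bare metal with a flat grey plastic lid; the lid's top is 75 mm above the tub's underside. Origin: centre of its underside. z up.
- tub_round_top (a point): centre of the top face of the white round button (36 mm in diameter) in the middle of that tub's lid; 91 mm above the counter while the button is up, 83 mm when fully down. It moves with the button.
- tub_round_button (a joint): travel of that button in m: 0 = up (its top 16 mm above the lid), 0.008 = fully down (8 mm above the lid). It slides down at about 3 N, meets a stop at the bottom and stays down when let go; its rubber cap also gives about 0.4 mm per N and springs back, so 5 to 6 N is plenty to bring it fully down.
- bowl: bystander: small blue ceramic bowl, 90 mm across, 45 mm high, loose; origin at the centre of its underside.
- jar: bystander: amber glass jar with a dark cap, 66 mm across, 100 mm high, loose; origin at the centre of its underside.
- spatula: bystander: kitchen spatula lying flat, 190 mm long, less than 35 mm high, loose; origin near its middle, x along it.
There are look-alikes about, which are no part of the job. What is shaped like the tub_large but green is not meant. Leave any red look-alike of the tub_medium alone.

How it is judged:
On the way, in this order (a step that is already met when the one before it is completed fails the run):
1. the largest tub's button is down, the others still up (value of joint tub_large_button above 0.006 m and value of joint each of tub_medium_button, tub_small_button below 0.002 m), for 0.2 s.
2. then the middle-sized tub's button is down, the smallest's still up (value of joint each of tub_large_button, tub_medium_button above 0.006 m and value of joint tub_small_button below 0.002 m), for 0.2 s.
3. then the smallest tub's button is down (value of joint each of tub_large_button, tub_medium_button, tub_small_button above 0.006 m), for 0.2 s.
At the end, for the whole second after the job is handed in: the buttons of the three rectangular tubs are down (more than 6 of 8 mm), the round tub's is up (less than 2 mm), and all four tubs stand upright, at rest, within 30 mm of where they started (all of step 3 and value of joint tub_round_button below 0.002 m and distance of each of tub_large, tub_medium, tub_small, tub_round from where it was at the start of the episode below 0.03 m and angle between each of tub_large, tub_medium, tub_small, tub_round's own z axis and vertical below 0.1 rad and linear speed of each of tub_large, tub_medium, tub_small, tub_round below 0.02 m/s); the robot touches nothing.
It fails at once if a tub is lifted off the counter (more than 12 mm) (height (world z) of any of tub_large, tub_medium, tub_small, tub_round above 0.012 m).
It fails at once if a tub is shoved or carried more than 30 mm (distance of any of tub_large, tub_medium, tub_small, tub_round from where it was at the start of the episode above 0.03 m).
It fails at once if the round tub's button is pressed (2 mm or more) (value of joint tub_round_button above 0.002 m).
It fails at once if a tub or its button is pressed hard, with more than 30 N (contact force between any of the fingers, the arm and tub_large above 30 N or contact force between any of the fingers, the arm and tub_medium above 30 N or contact force between any of the fingers, the arm and tub_small above 30 N or contact force between any of the fingers, the arm and tub_round above 30 N).
It fails at once if the bowl, jar or spatula is moved more than 20 mm (distance of any of bowl, jar, spatula from where it was at the start of the episode above 0.02 m).
It also fails if it takes over 48 s, if anything falls off the work surface, if the arm or the gripper's body presses on something with over 40 N, if the wrist force passes 120 N, or if a joint passes its speed limit or range.

ROBOT

A 6-joint arm with a two-finger parallel gripper is mounted at the origin on the work surface. World frame = base frame: x ahead of the robot, y to its left, z up, the work surface at z = 0. Lengths are in m, angles in rad, forces in N, time in s.
With the tool pointing down it reaches from about 0.35 to 0.975 m from the base axis. Payload 4.9 kg.
Tool frame: the origin (TCP) lies on the mounting face of the last link; the fingertips stand 173 mm ahead of it and the grasp point (between the pads) lies ctrl.pinch_z ahead of it (ctrl.pinch_z is the distance from the TCP to the grasp point, in m); z points along the fingers, y is the line along which they close (so a half turn about z gives the same grasp; the last joint's range is limited). The gripper opens to 85 mm and grips with 20 to 120 N. Pads are 22 mm wide; open, the fingers measure 114 mm over their backs; the gripper's body (76 mm by 85 mm) begins 54 mm behind the grasp point. The pads swing forward as they close: fully open they stand 13 mm farther back than shut.
Start: joints at [1.074, 0.053, 1.613, -0, 1.476, -0.119], TCP at [0.231, 0.581, 0.405] pointing down, gripper open.
Joint ranges: [-3.01, 3.01], [-1.01, 2.22], [0.06, 2.58], [-1.02, 4.17], [0.09, 2.62], [-3.14, 3.14]. Speed limits (rad/s): [2.57, 2.57, 3.14, 3.14, 3.14, 3.14].

INTERFACE

Orientations are given as a rotation vector (axis times angle).
In Python, from station import telemetry, eyes, ctrl gives the robot as it stands.
- The arm moves only by the tool apply_moves, never from a script. Its argument "plan" is a list of rows, each a list of 5 numbers: the finger opening in m, from 0 to 0.0854, then the shift along the tool's x, y, z in m, then the turn about the tool's z in rad. In form: [[jaw, x, y, z, roll], ...]. A call has 1 to 12 rows; each row is the pose to reach, as a shift and turn from the pose commanded when the call began, along the tool's axes at that moment; what a row does not reach only later rows make up. A row lasts 1/12 s, in which the tool goes at most 41.7 mm and 7.16 degrees, less where a joint would pass 70% of its speed; a pose out of reach is approached as far as the arm can. A call with a gripper value outside its range is refused whole. The fingers move at their own pace and stop on an object; "newtons" is the grip in N (left out, the last holds). Time passes only in rows, so rows that repeat a pose let the fingers close. It gives the time, the measured TCP pose, the force, the opening and the grip force at its end, in the units of the state.
- telemetry.get_obs(): the state, without advancing time (a new reading comes with each control period).
- eyes.get_image(name): name is "scene" or "top" or "wrist"; returns a dict with "img" (384x512x3 uint8, blue, green, red), "range_z" (384x512 float32, m along the optical axis (not along the pixel's ray), 0 where there is no reading), "K" (3x3 intrinsics, pixels), "dist_coeffs" ([k1, k2, p1, p2, k3] as OpenCV has them; the pictures are not rectified), "pose" (4x4, takes a point from camera to world coordinates); the wrist camera has in their place "hand_eye" (4x4, takes a point from camera to tool coordinates, whose origin is the TCP and whose axes are the flange's). Camera axes: x right, y down, z forward; pixel columns grow to the right and rows downward; lengths in m; the calibration is good to about 2 mm. A picture is of the moment at which its call begins: read the wrist's pose just before it.
- ctrl.finish_job(): hands the job in; it is judged then, once.
Trained networks look in a picture, given as the dict that the camera call returned (one of the last four; its "shot" number tells which), for a name from the list of things; names that differ only in an ending like _2 or _b are one class to them, and where a whole thing is asked for, a point or a joint stands for the part that bears it (a point fixed in the world has none). Each returns a list of dicts, best first, with "confidence" (0 to 1); they miss things now and then, are a little off and sometimes report something else, mostly with a low value. They report only what shows in the picture. A call takes as long as a camera call. They do not tell look-alikes from the thing itself.
- eyes.search_frame(thing, picture): "box" ([left, top, right, bottom] in pixels, round what is visible of it).
- eyes.outline_of(thing, picture): "region" (384x512 bool, what is visible of it) and "box" ([left, top, right, bottom] in pixels, round what is visible of it).
- eyes.tip_of(thing, picture): "point" ([column, row] in pixels: a listed point, or the origin of a listed thing).
The state is a dict: "t": time; "q": joint angles; "dq": joint speeds; "effort": joint torques, N m; "tool_pos": TCP position; "tool_rot": TCP orientation; "contact_force": force on the tool from outside, world axes, zero at the start; "wrist_torque": the same for the moment, N m; "opening": finger opening in m; "grip_force": force on a finger pad.
Only numpy, scipy, OpenCV 4.12 (cv2) and the standard library are available. Lean on these libraries where they do the work, as an engineer would, in place of code of your own. Each camera call takes 0.05 s, during which the arm holds its last target. There are 200 camera calls.

## Working session

There is one attempt and no reset: what is moved stays moved. The work goes in short steps, Python scripts to look and compute and a tool call to move; the robot and the scene stay as the last step left them, time stands still between calls to the robot, and variables do not carry over. Pictures are saved under pics/ and viewed, at most 10 in all, crops included, and the job is handed in when it is done.

Besides the shell and the picture viewer there is one more tool, called after "Emit:" as name([rows], argument=value, ...), one row to a line, values as JSON. apply_moves: Moves the arm, as the interface text tells. Its arguments: {"type":"object","properties":{"plan":{"type":"array","items":{"type":"array","items":{"type":"number"}}},"newtons":{"type":"number"}},"required":["plan"]}

```bash
mkdir -p pics
cat > h.py <<'E'
import numpy as np, cv2
from station import telemetry, eyes, ctrl
def world(p, uv, z=None, T=None):
    K=np.array(p["K"]);T=np.array(p["pose"]) if T is None else T
    n=cv2.undistortPoints(np.array([[uv]],float),K,np.array(p["dist_coeffs"],float))[0,0]
    r=T[:3,:3]@np.array([n[0],n[1],1.]);o=T[:3,3]
    if z is None:
        c,w=int(round(uv[0])),int(round(uv[1]));d=p["range_z"][max(w-2,0):w+3,max(c-2,0):c+3];s=np.median(d[d>0])
    else: s=(z-o[2])/r[2]
    return o+s*r
E
python3 - <<'E'
from h import *
o=telemetry.get_obs();print({k:np.round(v,3) for k,v in o.items()},ctrl.pinch_z)
H=dict(tub_large=.101,tub_medium=.086,tub_small=.071,tub_round=.091)
ims=[]
for cam in ("top","scene"):
    p=eyes.get_image(cam);cv2.imwrite(f"pics/{cam}.png",p["img"]);print(cam)
    for n,z in H.items():
        for d in eyes.tip_of(n+"_top",p)[:4]:
            print(n,np.round(d["point"]),round(d["confidence"],2),"plane",world(p,d["point"],z).round(3),"depth",world(p,d["point"]).round(3))
    for n in ("bowl","jar","spatula"):
        for d in eyes.search_frame(n,p)[:2]: print(n,np.round(d["box"]),round(d["confidence"],2))
E
```

```text
{'t': np.float64(0.0), 'q': array([ 1.074,  0.053,  1.614,  0.   ,  1.476, -0.119]), 'dq': array([ 0.001,  0.001, -0.   ,  0.001,  0.003, -0.001]), 'effort': array([-1.0000e-03, -3.9369e+01, -3.7017e+01, -0.0000e+00,  7.0000e-03,
       -0.0000e+00]), 'tool_pos': array([0.23 , 0.581, 0.403]), 'tool_rot': array([-5.900e-01, -3.085e+00,  3.000e-03]), 'contact_force': array([-0.085, -0.582, -0.732]), 'wrist_torque': array([-0.017, -0.043, -0.014]), 'grip_force': np.float64(0.0), 'opening': np.float64(0.085)} 0.1547
top
tub_large [205. 260.] 0.67 plane [0.282 0.191 0.101] depth [0.282 0.191 0.101]
tub_large [101. 199.] 0.66 plane [0.486 0.552 0.101] depth [0.486 0.552 0.101]
tub_large [157. 167.] 0.41 plane [0.599 0.36  0.101] depth [0.599 0.36  0.101]
tub_large [361. 192.] 0.28 plane [ 0.51  -0.345  0.101] depth [ 0.512 -0.349  0.087]
tub_medium [357. 195.] 0.65 plane [ 0.501 -0.333  0.086] depth [ 0.501 -0.334  0.085]
tub_medium [402. 198.] 0.49 plane [ 0.492 -0.495  0.086] depth [ 0.491 -0.495  0.088]
tub_small [229. 201.] 0.52 plane [0.482 0.112 0.071] depth [0.482 0.112 0.07 ]
tub_r
[... 183 characters left out ...]

tub_large [317. 148.] 0.52 plane [0.581 0.354 0.101] depth [0.58  0.356 0.099]
tub_large [325. 118.] 0.46 plane [0.496 0.537 0.101] depth [0.495 0.539 0.099]
tub_large [239. 134.] 0.4 plane [0.275 0.2   0.101] depth [0.263 0.212 0.085]
tub_medium [186. 248.] 0.64 plane [ 0.511 -0.342  0.086] depth [ 0.512 -0.342  0.087]
tub_medium [150. 275.] 0.42 plane [ 0.497 -0.496  0.086] depth [ 0.496 -0.495  0.084]
tub_small [267. 170.] 0.62 plane [0.482 0.141 0.071] depth [0.482 0.14  0.071]
tub_round [242. 221.] 0.59 plane [ 0.586 -0.129  0.091] depth [ 0.587 -0.13   0.093]
bowl [262. 125. 284. 140.] 0.78
jar [309. 195. 330. 221.] 0.89
jar [262. 170. 268. 178.] 0.31
spatula [248. 238. 290. 278.] 0.7
```

View pics/top.png

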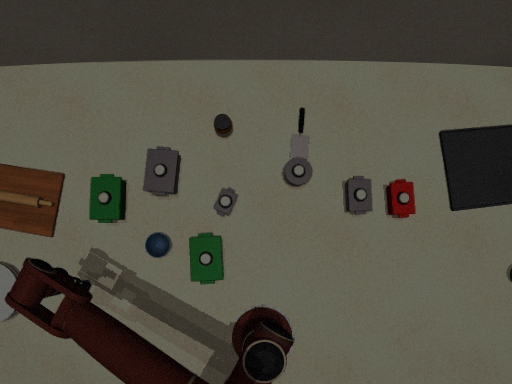

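View pics/scene.png

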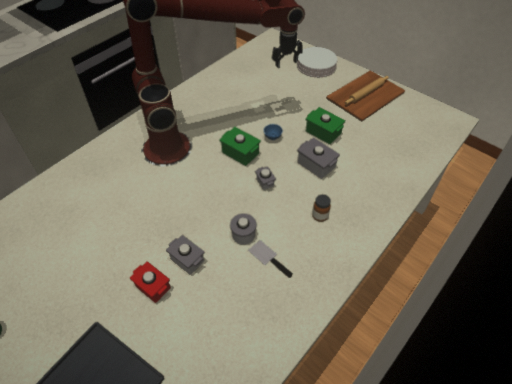

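The top view shows these candidates:
- **Large:** grey at (160,170), green at (105,198) and (206,258). The grey one is bare metal with a grey lid, so it is the one meant.
- **Medium:** grey at (360,195), red at (403,198). Grey is meant.
- **Small:** grey at (226,201), the only one.
- **Round:** (298,170), to be left alone.

Next I'll refine the button centres and confirm them in a crop.

Run:
```python
from h import *
S={"top":dict(L=((160,170),.101),M=((360,195),.086),S=((226,201),.071),R=((298,170),.091)),
"scene":dict(L=((320,150),.101),M=((185,249),.086),S=((266,173),.071),R=((243,223),.091))}
for cam in S:
    p=eyes.get_image(cam);g=p["img"].astype(int)
    for n,(c,z) in S[cam].items():
        x,y=c;w=g[y-10:y+11,x-10:x+11].min(2)
        m=(w>(w.max()+np.median(w))/2).astype(np.uint8)
        k,lab,st,ce=cv2.connectedComponentsWithStats(m)
        i=1+min(range(k-1),key=lambda i:np.hypot(*(ce[i+1]-10))-st[i+1,4]/20)
        uv=ce[i]+np.array(c)-10
        print(cam,n,uv.round(1),st[i,2:5],world(p,uv,z).round(4),world(p,uv).round(3))
    if cam=="top":
        cr=cv2.resize(p["img"][95:270,85:425],None,fx=2.3,fy=2.3,interpolation=cv2.INTER_CUBIC);cv2.imwrite("pics/crop.png",cr)
```

```text
top L [159.2 169.2] [ 9  9 62] [0.5907 0.352  0.101 ] [0.591 0.352 0.102]
top M [360.8 194. ] [ 9  9 63] [ 0.505  -0.3475  0.086 ] [ 0.505 -0.347  0.087]
top S [224.9 200.6] [ 9  8 60] [0.4845 0.1261 0.071 ] [0.484 0.126 0.072]
top R [298.6 170. ] [ 8  9 61] [ 0.5888 -0.1299  0.091 ] [ 0.589 -0.13   0.091]
scene L [318.5 148.6] [ 8  6 35] [0.5885 0.3526 0.101 ] [0.589 0.352 0.101]
scene M [184.  247.6] [ 9  8 60] [ 0.5035 -0.3465  0.086 ] [ 0.504 -0.347  0.087]
scene S [268.5 166.9] [ 21  16 136] [0.4771 0.1561 0.071 ] [0.442 0.201 0.01 ]
scene R [242.7 221. ] [ 8  7 49] [ 0.5876 -0.1293  0.091 ] [ 0.587 -0.129  0.09 ]
```

View pics/crop.png

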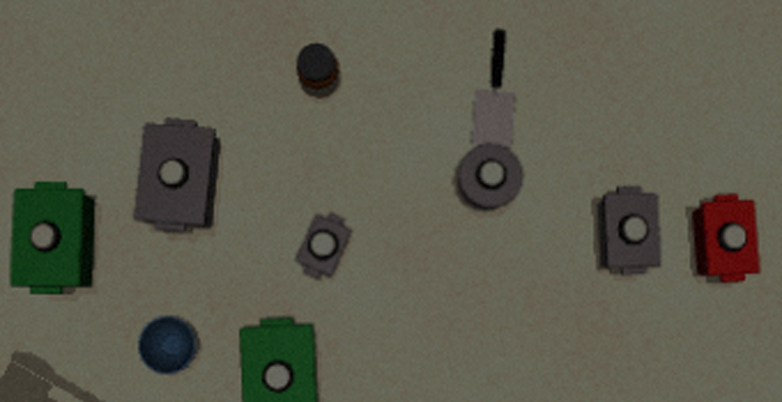

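The crop confirms grey L, M and S, at crop pixels (172,172), (634,229) and (323,243). The other look-alikes are green or red. Now I'll compute the shift to above L.

```bash
cat >> h.py <<'E'
from scipy.spatial.transform import Rotation as Ro
def shift(tip):
    o=telemetry.get_obs();R=Ro.from_rotvec(o["tool_rot"]).as_matrix()
    tipnow=o["tool_pos"]+R@[0,0,.173]
    print("t",round(float(o["t"]),2),"tip",tipnow.round(4),"F",np.round(o["contact_force"],2),"axes x",R[:,0].round(3),"y",R[:,1].round(3),"z",R[:,2].round(3))
    print("shift",(R.T@(np.array(tip)-tipnow)).round(4))
E
python3 -c "
from h import *
shift([.590,.352,.14])"
```

```text
t 0.9 tip [0.2305 0.5809 0.2317] F [-0.22 -0.36  0.92] axes x [-0.929  0.369  0.   ] y [0.369 0.929 0.   ] z [ 0.  0. -1.]
shift [-0.4185 -0.0802  0.0917]
```

Emit:
apply_moves([
  [0,-0.038,-0.007,0,0],
  [0,-0.076,-0.014,0,0],
  [0,-0.114,-0.022,0.01,0],
  [0,-0.152,-0.029,0.02,0],
  [0,-0.19,-0.036,0.03,0],
  [0,-0.228,-0.044,0.04,0],
  [0,-0.266,-0.051,0.05,0],
  [0,-0.304,-0.058,0.06,0],
  [0,-0.342,-0.066,0.07,0],
  [0,-0.38,-0.073,0.08,0],
  [0,-0.4185,-0.08,0.09,0],
  [0,-0.4185,-0.08,0.09,0],
], newtons=40)

```text
t: 1.9
tool_pos: [0.5942, 0.3477, 0.3119]
tool_rot: [-0.599, -3.084, 0.005]
contact_force: [-1.3, 0.1, 0.5]
opening: 0.0004
grip_force: 0.0
```

Run:
```python
from h import *
shift([.590,.352,.105])
o=telemetry.get_obs();print(o["opening"])
p=eyes.get_image("wrist");cv2.imwrite("pics/w1.png",p["img"])
T=np.eye(4);T[:3,:3]=Ro.from_rotvec(o["tool_rot"]).as_matrix();T[:3,3]=o["tool_pos"];T=T@np.array(p["hand_eye"])
for d in eyes.tip_of("tub_large_top",p)[:3]: print(np.round(d["point"]),d["confidence"],world(p,d["point"],.101,T).round(4),world(p,d["point"],None,T).round(4))
```

```text
t 1.9 tip [0.594  0.3472 0.1389] F [-1.25  0.13  0.53] axes x [-0.927  0.375 -0.   ] y [ 0.375  0.927 -0.003] z [-0.001 -0.003 -1.   ]
shift [0.0055 0.0031 0.0338]
0.0003591774679747643
[259. 218.] 0.88 [0.5916 0.352  0.101 ] [0.5914 0.3521 0.1016]
```

View pics/w1.png

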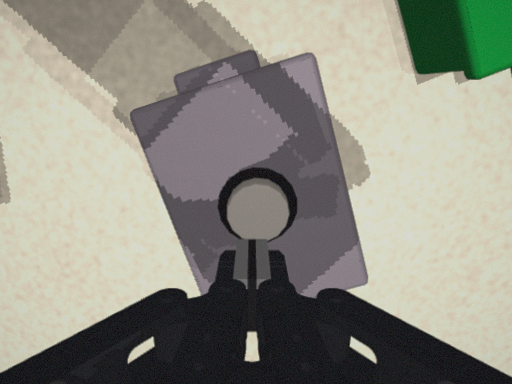

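The wrist view shows the grey large tub with its white button at (258,211), and the fingertips next to it at (255,240). I'll centre the tips and come down slowly.

Emit:
apply_moves([
  [0,0.004,0.003,0.015,0],
  [0,0.004,0.003,0.03,0],
  [0,0.004,0.003,0.035,0],
  [0,0.004,0.003,0.038,0],
  [0,0.004,0.003,0.04,0],
  [0,0.004,0.003,0.042,0],
  [0,0.004,0.003,0.044,0],
  [0,0.004,0.003,0.046,0],
  [0,0.004,0.003,0.046,0],
])

```text
t: 2.75
tool_pos: [0.5875, 0.3567, 0.2692]
tool_rot: [0.59, 3.085, 0.002]
contact_force: [-1.5, 1.5, 2.0]
opening: 0.0002
grip_force: 1.3
```

```bash
python3 -c "
from h import *
shift([.591,.352,.0906])"
```

```text
t 2.75 tip [0.5877 0.3569 0.0962] F [-1.53  1.51  2.01] axes x [-0.929  0.369 -0.001] y [0.369 0.929 0.002] z [ 0.001  0.001 -1.   ]
shift [-0.0049 -0.0034  0.0056]
```

Emit:
apply_moves([
  [0,0,0,0.001,0],
  [0,0,0,0.002,0],
  [0,0,0,0.003,0],
  [0,0,0,0.004,0],
  [0,0,0,0.004,0],
  [0,0,0,0.004,0],
])

```text
t: 3.25
tool_pos: [0.5877, 0.3566, 0.2651]
tool_rot: [0.59, 3.085, 0.001]
contact_force: [0.4, 2.5, 3.4]
opening: 0.0005
grip_force: 1.6
```

```bash
python3 -c "
from h import *
shift([.591,.352,.0906])"
```

```text
t 3.25 tip [0.5879 0.3567 0.0921] F [0.41 2.52 3.42] axes x [-0.929  0.369 -0.001] y [0.369 0.929 0.001] z [ 0.001  0.001 -1.   ]
shift [-0.0047 -0.0032  0.0015]
```

Emit:
apply_moves([
  [0,0,0,0.001,0],
  [0,0,0,0.002,0],
  [0,0,0,0.002,0],
  [0,0,0,0.002,0],
])

```text
t: 3.58
tool_pos: [0.5877, 0.3566, 0.2638]
tool_rot: [0.59, 3.085, 0.001]
contact_force: [-1.5, 1.9, 5.9]
opening: -0.0002
grip_force: 3.2
```

Emit:
apply_moves([
  [0,0,0,0.001,0],
  [0,0,0,0.001,0],
  [0,0,0,0.001,0],
])

```text
t: 3.83
tool_pos: [0.5877, 0.3566, 0.2632]
tool_rot: [0.59, 3.085, 0.001]
contact_force: [-1.4, 1.8, 8.6]
opening: 0.0002
grip_force: 4.0
```

At the stop: the force is rising with little travel. I'll lift and verify.

Emit:
apply_moves([
  [0,0,0,-0.02,0],
  [0,0,0,-0.055,0],
  [0,0,0,-0.07,0],
  [0,0,0,-0.07,0],
  [0,0,0,-0.07,0],
])

```text
t: 4.25
tool_pos: [0.5876, 0.3563, 0.3323]
tool_rot: [0.59, 3.084, 0.001]
contact_force: [0.7, 0.2, -0.7]
opening: 0.0001
grip_force: 0.0
```

```bash
cat >> h.py <<'E'
def wrist(n,z):
    o=telemetry.get_obs();p=eyes.get_image("wrist")
    T=np.eye(4);T[:3,:3]=Ro.from_rotvec(o["tool_rot"]).as_matrix();T[:3,3]=o["tool_pos"];T=T@np.array(p["hand_eye"])
    for d in eyes.tip_of(n+"_top",p)[:2]: print(np.round(d["point"]),d["confidence"],world(p,d["point"],z,T).round(4),"depth",world(p,d["point"],None,T).round(4))
    return p
E
python3 -c "
from h import *
wrist('tub_large',.093)
shift([.5045,-.347,.15])"
```

```text
[245. 213.] 0.84 [0.5892 0.3512 0.093 ] depth [0.5891 0.3513 0.0935]
t 4.35 tip [0.5864 0.3557 0.1563] F [-0.78 -0.78 -0.58] axes x [-0.929  0.369  0.002] y [ 0.369  0.929 -0.003] z [-0.003 -0.002 -1.   ]
shift [-0.1832 -0.6833  0.0078]
```

The large button reads 93.5 mm, so it is down. Moving on to the medium tub.

Emit:
apply_moves([
  [0,-0.01,-0.037,0,0],
  [0,-0.02,-0.074,0,0],
  [0,-0.03,-0.111,0,0],
  [0,-0.04,-0.148,0,0],
  [0,-0.05,-0.185,0,0],
  [0,-0.06,-0.222,0,0],
  [0,-0.07,-0.259,0,0],
  [0,-0.08,-0.296,0,0],
  [0,-0.09,-0.333,0,0],
  [0,-0.1,-0.37,0,0],
  [0,-0.11,-0.407,0,0],
  [0,-0.12,-0.444,0,0],
])

```text
t: 5.35
tool_pos: [0.5339, -0.1021, 0.3292]
tool_rot: [-0.589, -3.082, -0.001]
contact_force: [1.2, -0.1, 0.3]
opening: -0.0003
grip_force: 0.0
```

Emit:
apply_moves([
  [0,-0.01,-0.037,0,0],
  [0,-0.02,-0.074,0,0],
  [0,-0.03,-0.111,0,0],
  [0,-0.04,-0.148,0,0],
  [0,-0.05,-0.185,0,0],
  [0,-0.06,-0.222,0.01,0],
  [0,-0.062,-0.238,0.02,0],
  [0,-0.062,-0.238,0.03,0],
  [0,-0.062,-0.238,0.03,0],
  [0,-0.062,-0.238,0.03,0],
])

```text
t: 6.18
tool_pos: [0.5046, -0.3432, 0.299]
tool_rot: [-0.588, -3.082, -0.005]
contact_force: [-0.1, 0.2, -0.0]
opening: 0.0002
grip_force: 0.0
```

```bash
python3 -c "
from h import *
wrist('tub_medium',.086)
shift([.5045,-.347,.086])"
```

```text
[241. 225.] 0.81 [ 0.5025 -0.3484  0.086 ] depth [ 0.5022 -0.3483  0.0867]
[  5. 292.] 0.56 [ 0.49   -0.5027  0.086 ] depth [ 0.4898 -0.502   0.0866]
t 6.28 tip [ 0.5052 -0.343   0.1283] F [ 0.24 -0.95  0.7 ] axes x [-0.93   0.367  0.001] y [0.367 0.93  0.001] z [-0.001  0.001 -1.   ]
shift [-0.0008 -0.004   0.0423]
```

Emit:
apply_moves([
  [0,0,-0.004,0.015,0],
  [0,0,-0.004,0.03,0],
  [0,0,-0.004,0.036,0],
  [0,0,-0.004,0.038,0],
  [0,0,-0.004,0.04,0],
  [0,0,-0.004,0.042,0],
  [0,0,-0.004,0.044,0],
  [0,0,-0.004,0.046,0],
  [0,0,-0.004,0.048,0],
  [0,0,-0.004,0.049,0],
  [0,0,-0.004,0.049,0],
])

```text
t: 7.2
tool_pos: [0.5038, -0.3484, 0.2531]
tool_rot: [0.59, 3.084, -0.001]
contact_force: [1.7, 1.1, 3.4]
opening: -0.0
grip_force: 1.3
```

Emit:
apply_moves([
  [0,0,0,0.001,0],
  [0,0,0,0.002,0],
  [0,0,0,0.003,0],
  [0,0,0,0.004,0],
  [0,0,0,0.004,0],
  [0,0,0,0.004,0],
])

```text
t: 7.7
tool_pos: [0.5038, -0.3485, 0.2494]
tool_rot: [0.59, 3.085, -0.001]
contact_force: [1.8, 1.3, 4.4]
opening: 0.0002
grip_force: 2.5
```

Emit:
apply_moves([
  [0,0,0,0.001,0],
  [0,0,0,0.002,0],
  [0,0,0,0.002,0],
  [0,0,0,0.002,0],
])

```text
t: 8.03
tool_pos: [0.5039, -0.3486, 0.248]
tool_rot: [0.59, 3.085, -0.001]
contact_force: [0.6, 3.0, 8.3]
opening: -0.0001
grip_force: 4.1
```

At the stop. Lift and check.

Emit:
apply_moves([
  [0,0,0,-0.02,0],
  [0,0,0,-0.055,0],
  [0,0,0,-0.085,0],
  [0,0,0,-0.085,0],
  [0,0,0,-0.085,0],
])

```text
t: 8.45
tool_pos: [0.5036, -0.3488, 0.3337]
tool_rot: [0.59, 3.083, -0.004]
contact_force: [-0.3, 0.9, -0.3]
opening: 0.0001
grip_force: 0.0
```

```bash
python3 -c "
from h import *
wrist('tub_medium',.078)
shift([.4845,.126,.12])"
```

```text
[255. 197.] 0.73 [ 0.5026 -0.3468  0.078 ] depth [ 0.5024 -0.3468  0.0785]
[ 47. 262.] 0.61 [ 0.4929 -0.5089  0.078 ] depth [ 0.4908 -0.502   0.0863]
t 8.55 tip [ 0.5025 -0.3478  0.157 ] F [ 0.17  0.44 -1.05] axes x [-0.929  0.369  0.003] y [0.369 0.929 0.   ] z [-0.003  0.001 -1.   ]
shift [0.1915 0.4337 0.0378]
```

Emit:
apply_moves([
  [0,0.016,0.036,0,0],
  [0,0.032,0.072,0,0],
  [0,0.048,0.108,0,0],
  [0,0.064,0.144,0,0],
  [0,0.08,0.18,0,0],
  [0,0.096,0.216,0,0],
  [0,0.112,0.252,0,0],
  [0,0.128,0.288,0,0],
  [0,0.144,0.324,0,0],
  [0,0.16,0.36,0,0],
  [0,0.176,0.396,0,0],
  [0,0.192,0.433,0,0],
])

```text
t: 9.55
tool_pos: [0.4835, 0.1266, 0.3292]
tool_rot: [-0.59, -3.082, 0.003]
contact_force: [0.3, 0.6, 0.2]
opening: 0.0001
grip_force: 0.0
```

Emit:
apply_moves([
  [0,0,0,0.015,0],
  [0,0,0,0.03,0],
  [0,0,0,0.045,0],
  [0,0,0,0.045,0],
  [0,0,0,0.045,0],
])

```text
t: 9.97
tool_pos: [0.4837, 0.1249, 0.284]
tool_rot: [-0.589, -3.08, 0.003]
contact_force: [-0.3, -0.1, 0.8]
opening: 0.0
grip_force: 0.0
```

```bash
python3 -c "
from h import *
wrist('tub_small',.071)
shift([.4845,.126,.071])"
```

```text
t 10.07 tip [0.4847 0.1247 0.1135] F [ 1.43  0.26 -0.36] axes x [-0.929  0.369  0.001] y [ 0.369  0.929 -0.   ] z [-0.001 -0.    -1.   ]
shift [0.0006 0.0012 0.0425]
```

The network missed it in this view, so I'll check by eye.

```bash
python3 -c "
from h import *
p=wrist('tub_small',.071);cv2.imwrite('pics/w3.png',p['img'])"
```

```text
[256. 216.] 0.92 [0.482 0.128 0.071] depth [0.4819 0.1281 0.0713]
```

View pics/w3.png

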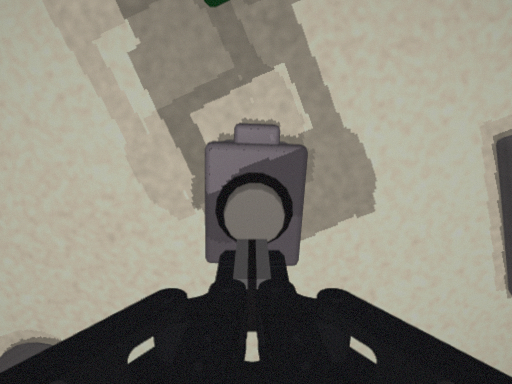

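The small tub is under the fingers with its button at (254,213), within 3 mm of the aim. Pressing now.

Emit:
apply_moves([
  [0,0.002,0.001,0.015,0],
  [0,0.002,0.001,0.03,0],
  [0,0.002,0.001,0.036,0],
  [0,0.002,0.001,0.038,0],
  [0,0.002,0.001,0.04,0],
  [0,0.002,0.001,0.042,0],
  [0,0.002,0.001,0.044,0],
  [0,0.002,0.001,0.046,0],
  [0,0.002,0.001,0.048,0],
  [0,0.002,0.001,0.05,0],
  [0,0.002,0.001,0.05,0],
])

```text
t: 11.08
tool_pos: [0.4837, 0.1266, 0.237]
tool_rot: [0.59, 3.084, 0.001]
contact_force: [1.8, -0.8, 2.3]
opening: -0.0001
grip_force: 1.3
```

Emit:
apply_moves([
  [0,0,0,0.001,0],
  [0,0,0,0.002,0],
  [0,0,0,0.003,0],
  [0,0,0,0.004,0],
  [0,0,0,0.004,0],
  [0,0,0,0.004,0],
])

```text
t: 11.58
tool_pos: [0.4838, 0.1267, 0.2336]
tool_rot: [0.59, 3.084, 0.0]
contact_force: [0.1, -0.4, 6.4]
opening: 0.0002
grip_force: 3.4
```

Emit:
apply_moves([
  [0,0,0,0.001,0],
  [0,0,0,0.001,0],
  [0,0,0,0.001,0],
])

```text
t: 11.83
tool_pos: [0.4838, 0.1267, 0.2329]
tool_rot: [0.59, 3.084, 0.0]
contact_force: [0.2, -0.7, 8.6]
opening: 0.0003
grip_force: 4.2
```

Emit:
apply_moves([
  [0,0,0,-0.02,0],
  [0,0,0,-0.055,0],
  [0,0,0,-0.09,0],
  [0,0,0,-0.09,0],
  [0,0,0,-0.09,0],
])

```text
t: 12.25
tool_pos: [0.4837, 0.1268, 0.3237]
tool_rot: [0.589, 3.082, 0.002]
contact_force: [1.2, -0.2, -1.1]
opening: 0.0005
grip_force: 0.0
```

Run:
```python
from h import *
wrist('tub_small',.063)
p=eyes.get_image("top")
for n,uv in dict(L=(159,169),M=(361,194),S=(225,201),R=(298.6,170)).items(): print(n,world(p,uv).round(4))
```

```text
[250. 196.] 0.57 [0.4827 0.1265 0.063 ] depth [0.4826 0.1265 0.0634]
L [0.5926 0.3544 0.0929]
M [ 0.5057 -0.3499  0.0795]
S [0.4486 0.1019 0.4388]
R [ 0.5883 -0.1298  0.0929]
```

All three are down (92.9, 79.5 and 63.4 mm), and the round tub's button is up at about 92 mm. Handing in.

```bash
python3 -c "
from station import ctrl
print(ctrl.finish_job())"
```

```text
the job is handed in; nothing more can be done
None
```

I pressed the large, medium and small tubs' buttons fully down in that order, at under 9 N each; the round tub's button is still up, and the job is handed in (no verdict was returned).

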